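# Load a flat bar under the bridge of a drill jig

## Task

Get the long rusty flat bar ready for drilling: slide it in flat, lengthwise, under the low steel bridge of the blue drill jig, going in at the open end, until its end comes up to the red stop, and leave it lying straight in the jig. Leave the short rusty bar where it is.

Things in the scene. Friction and masses are not known exactly. Their poses are not given: they have to be found in the camera images.
- bar_long: The long rusty flat bar, 39 mm wide, 215 mm long, 8 mm thick, about 0.5 kg, loose and lying flat on the table; both ends are alike. Origin at the centre of its underside; y runs along its length (ends at y = +107 and -107 mm), x across its width, z up. Dry on the table, it slides with a few newtons.
- drill_jig: Drill jig fixed to the table: blue side rails and a plain steel bridge over them, no base plate. Origin on the table below the bridge's middle; x points the way a bar goes in (open end, facing the robot, to stop), z up. Bridge x = -30 to 30 mm, y = -48 to 48, underside 20 mm and top 41 mm up. Channel 64 mm wide (rails: inner faces y = +-32, outer +-48, x = -30 to 70, 20 mm high).
- jig_stop (a point): Foot of the middle of the red stop's front face, at table level: x = +55 mm, y = 0 in the jig's frame, axes as the jig's. The stop bar is 24 mm high, 15 mm thick and joins the rails. With a bar against it, the bar's middle is 107 mm in front of this point and 132 mm of the bar sticks out of the open end.
- bar_short: The short rusty flat bar, a bystander: 40 mm wide, 129 mm long, 8 mm thick, loose, lying flat. Origin at the centre of its underside; y runs along its length, z up. (Not listed, fixed: the green drawer cabinet between the robot and the table's middle, 250 mm high, over x = 0.23 to 0.43, y = -0.09 to 0.25 m; the long bar lies to its right, so travel high over it.)

How it is judged:
By the outcome, as a careful person would: the job done as asked, in the order asked, and still so for the second after the job is handed in, with the robot touching nothing.
It also fails if it takes over 38 s, if anything falls off the work surface, if the arm or the gripper's body presses on something with over 40 N, if the wrist force passes 120 N, or if a joint passes its speed limit or range.

## Robot

A 7-joint arm with a two-finger parallel gripper is mounted at the origin on a cart in front of the work surface, level with it; the furniture and walls round the work are solid. World frame = base frame: x ahead of the robot, y to its left, z up, the work surface at z = 0. Lengths are in mm, angles in rad, forces in N, time in s.
With the tool pointing down it reaches from about 400 to 850 mm from the base axis. Payload 4.5 kg.
Tool frame: the origin (TCP) lies at the very end of the fingers, on their centre line; the grasp point (between the pads) lies 19 mm behind it; z points along the fingers, y is the line along which they close (so a half turn about z gives the same grasp; the last joint's range is limited). The gripper opens to 88 mm and grips with 3 to 60 N. Pads are 18 mm wide; open, the fingers measure 123 mm over their backs; the gripper's body (75 mm by 187 mm) begins 45 mm behind the grasp point.
Start: joints at [-1.078, 0.689, -0.195, 1.565, 0.157, 0.902, -0.215], TCP at [276.781, 560.4, 216.743] pointing down, gripper open.
Joint ranges: [-3.01, 3.01], [-0.46, 2.08], [-1.47, 1.51], [0.13, 2.56], [-1, 4.14], [0.04, 2.09], [-2.66, 2.66]. Speed limits (rad/s): [2.57, 2.57, 3.14, 3.14, 3.14, 3.14, 3.14].

## Interface

Orientations are given as a 3x3 rotation matrix whose columns are the frame's x, y, z axes.
In Python, from rig import env, imaging gives the robot as it stands. The module is installed in compiled form; this text tells all that it offers.
- The arm moves only by the tool jog_arm, never from a script. Its argument "moves" is text: rows parted by semicolons, each of 7 numbers parted by spaces: the shift along the tool's x, y, z in units of 200 mm (1.0 is 200 mm), then the turn, a rotation vector about the tool's x, y, z in units of 45 degrees (1.0 is 45 degrees), then the opening in per cent of the stroke, from 0 (shut) to 100 (fully open). A call has 1 to 5 rows; each row is the pose to reach, as a shift and turn from the pose commanded when the call began, along the tool's axes at that moment; what a row does not reach only later rows make up. A row lasts 1/10 s, in which the tool goes at most 50 mm and 8.59 degrees, less where a joint would pass 70% of its speed; a pose out of reach is approached as far as the arm can. A call with a number of a shift or a turn outside -1 to 1 is refused whole. A call with a gripper value outside its range is refused whole. The fingers move at their own pace and stop on an object; the grip force is fixed at half the most. Time passes only in rows, so rows that repeat a pose let the fingers close. It gives the time, the measured TCP pose, the force, the opening and the grip force at its end, in the units of the state.
- env.get_state(): the state, without advancing time (a new reading comes with each control period).
- imaging.get_image(name): name is "scene" or "top"; returns a dict with "frame" (420x560x3 uint8, red, green, blue), "fx", "fy", "cx", "cy" (pixels), "pose" (4x4, takes a point from camera to world coordinates). Camera axes: x right, y down, z forward; pixel columns grow to the right and rows downward; lengths in mm; the calibration is good to about 2 mm. A picture is of the moment at which its call begins. There is no depth.
- env.close_job(): hands the job in; it is judged then, once.
The state is a dict: "time_s": time; "joint_positions": joint angles; "joint_velocities": joint speeds; "joint_efforts": joint torques, N m; "tcp_pos": TCP position; "ee_rot": TCP orientation; "force": force on the tool from outside, world axes, zero at the start; "ft_torque": the same for the moment, N m; "finger_gap": finger opening in mm; "grasp_force": force on a finger pad.
Only numpy, scipy, OpenCV 4.12 (cv2) and the standard library are available. Lean on these libraries where they do the work, as an engineer would, in place of code of your own. Each camera call takes 0.05 s, during which the arm holds its last target. There are 200 camera calls.

## Working session

There is one attempt and no reset: what is moved stays moved. The work goes in short steps, Python scripts to look and compute and a tool call to move; the robot and the scene stay as the last step left them, time stands still between calls to the robot, and variables do not carry over. Pictures are saved under pics/ and viewed, at most 10 in all, crops included, and the job is handed in when it is done.

Besides the shell and the picture viewer there is one more tool, called as name(argument=value, ...) on one line, values as JSON. jog_arm: Moves the arm, as the interface text tells. Its arguments: {"type":"object","properties":{"moves":{"type":"string"}},"required":["moves"]}

```bash
mkdir -p pics; python3 - <<'E'
from rig import env, imaging
import cv2,json,pickle
for n in("scene","top"):
    d=imaging.get_image(n);cv2.imwrite(f"pics/{n}0.png",d["frame"][:,:,::-1]);pickle.dump(d,open(n+"0.pkl","wb"))
    print(d["fx"],d["cx"],d["cy"],d["pose"].round(3).tolist())
s=env.get_state();print(s["tcp_pos"],s["ee_rot"],s["finger_gap"],s["force"],s["time_s"])
E
```

```text
447.0287614173667 281.23666922411996 208.85027414294538 [[0.889, -0.306, 0.34, 184.3], [-0.457, -0.599, 0.658, -686.11], [0.003, -0.74, -0.672, 794.966], [0.0, 0.0, 0.0, 1.0]]
485.22556101199484 273.2573164092143 218.7784229304008 [[0.004, -0.984, 0.175, 361.654], [-1.0, -0.003, 0.003, 66.569], [-0.002, -0.175, -0.984, 1223.135], [0.0, 0.0, 0.0, 1.0]]
[276.59457751 559.82474542 216.00171193] [[-8.96610717e-01  4.42819222e-01 -5.98217696e-04]
 [ 4.42819611e-01  8.96609510e-01 -1.47596749e-03]
 [-1.17219101e-04 -1.58827080e-03 -9.99998732e-01]] 88.27734934433965 [-0.70681423 -0.25285482  0.46578432] 0.1
```

View pics/scene0.png

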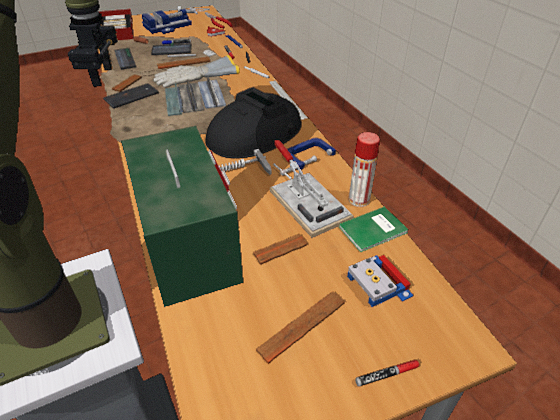

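View pics/top0.png

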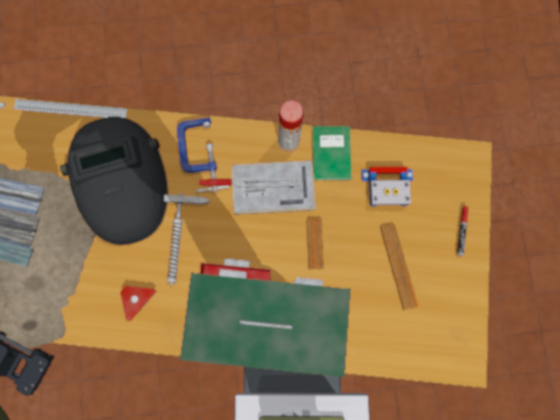

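The long bar is at scene (302,327) and top (399,265). The jig is at scene (378,280) and top (389,187). I'll enlarge both.

```bash
python3 - <<'E'
import cv2
a=cv2.imread("pics/scene0.png")[245:370,250:420];cv2.imwrite("pics/s1.png",cv2.resize(a,None,fx=4.7,fy=4.7,interpolation=cv2.INTER_CUBIC))
a=cv2.imread("pics/top0.png")[155:315,350:430];b=cv2.resize(a,None,fx=7,fy=7,interpolation=cv2.INTER_CUBIC)
# side by side: jig part, bar part
import numpy as np
a=cv2.imread("pics/top0.png");f=lambda r,c:cv2.resize(a[r:r+100,c:c+66],None,fx=6,fy=6,interpolation=cv2.INTER_CUBIC)
cv2.imwrite("pics/t1.png",np.hstack([f(140,355),f(215,370)]))
E
```

```text
(no output)
```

View pics/s1.png

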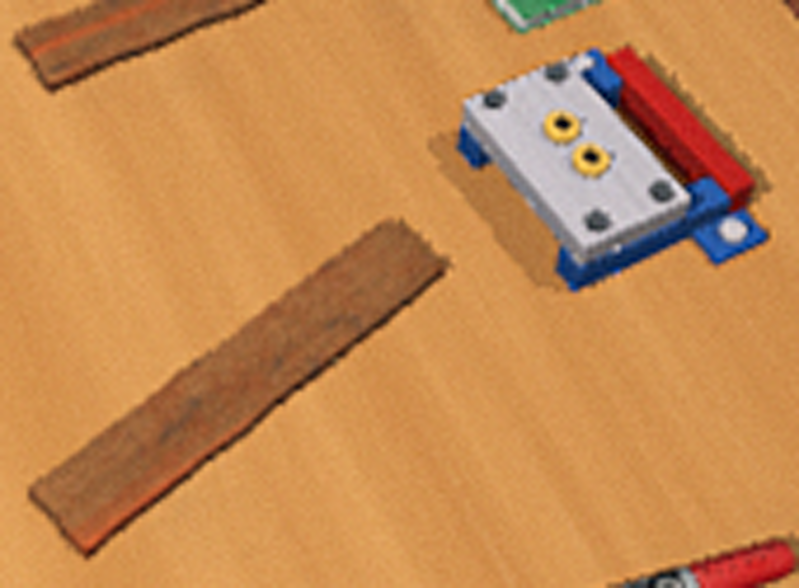

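View pics/t1.png

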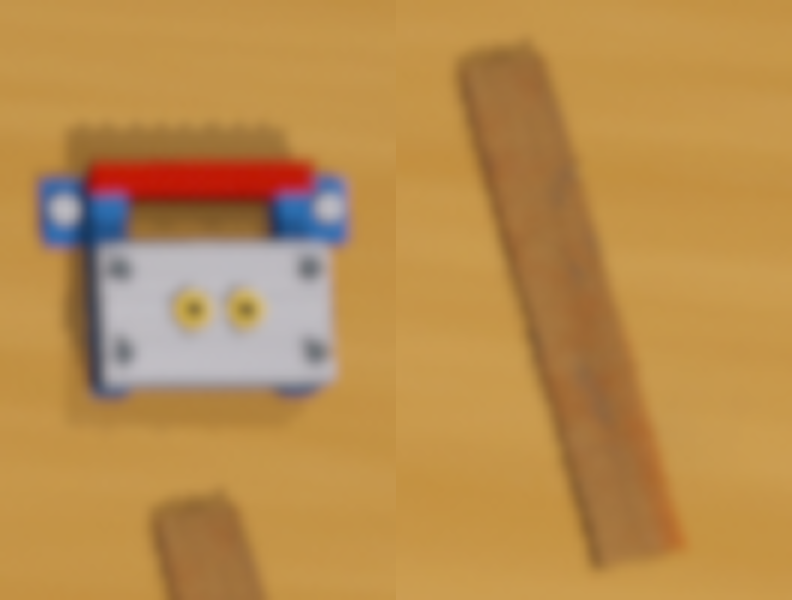

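Scene crop: bar top corners are (392,220), (447,262), (33,490) and (85,545). Bridge top corners are (463,104), (590,58), (690,198) and (580,250). In the top crop the bar is at (458,62), (538,45), (685,548), (598,568), and the bridge is at (95,242), (331,240) for the far edge and about y=380 for the near edge.

```bash
cat >u.py <<'E'
import numpy as np
from scipy.optimize import least_squares
def proj(d,P):
    c=(np.c_[P,np.ones(len(P))]@np.linalg.inv(d["pose"]).T)
    return np.c_[c[:,0]/c[:,2]*d["fx"]+d["cx"],c[:,1]/c[:,2]*d["fy"]+d["cy"]]
def place(p,L):  # L local pts; p x,y,yaw
    c,s=np.cos(p[2]),np.sin(p[2]);return np.c_[p[0]+c*L[:,0]-s*L[:,1],p[1]+s*L[:,0]+c*L[:,1],L[:,2]]
def fit(obs,p0):
    f=lambda p:np.concatenate([(proj(d,place(p,L))-px).ravel() for d,L,px in obs])
    r=least_squares(f,p0,loss="soft_l1");return r.x,r.fun.round(1)
def un(px,x0,y0,s):return (np.array(px)+.5)/s-.5+[x0,y0]
E
python3 - <<'E'
import pickle,numpy as np
from u import *
S,T=[pickle.load(open(n+"0.pkl","rb")) for n in("scene","top")]
def box(a,b,z):return np.array([[a[1],b[1],z],[a[1],b[0],z],[a[0],b[0],z],[a[0],b[1],z]],float) # farL farR nearR nearL
bar=box((-107.5,107.5),(-19.5,19.5),8);br=box((-30,30),(-48,48),41)
bs=un([(392,220),(447,262),(88,545),(33,490)],250,245,4.7)
bt=un([(458-396,62),(538-396,45),(685-396,548),(598-396,568)],370,215,6)
js=un([(590,58),(690,198),(580,248),(463,104)],250,245,4.7)
jt=un([(95,242),(331,240),(337,378),(100,385)],355,140,6)
for nm,o in(("bar",[(S,bar,bs),(T,bar,bt)]),("barS",[(S,bar,bs)]),("barT",[(T,bar,bt)]),("jig",[(S,br,js),(T,br,jt)]),("jigS",[(S,br,js)]),("jigT",[(T,br,jt)])):
    print(nm,*fit(o,[500,-200,0]))
E
```

```text
bar [ 4.62540332e+02 -2.44431408e+02  2.40021960e-01] [-0.6 -2.1  0.8  0.  -0.2  0.7 -1.3 -1.6 -0.2  0.4  1.3 -0.3  0.9 -0.6
  0.2 -0.1]
barS [ 4.62519181e+02 -2.46017297e+02  2.44208656e-01] [-0.4 -1.7  1.1  0.4  0.3  1.5 -0.8 -0.7]
barT [ 4.62079178e+02 -2.43139862e+02  2.37959469e-01] [-0.6  0.5  0.8 -0.2  0.3 -0.3 -0.4  0.1]
jig [ 6.42405019e+02 -2.26181101e+02 -6.02075355e-03] [-5.  -1.6  0.2 -0.9  0.2 -1.1 -0.4 -2.2  2.  -0.2  0.9  0.5  0.9  0.9
  1.8 -0.6]
jigS [ 641.36496449 -229.81354155  -31.45318089] [-3.7 -0.3  0.6  1.   0.   0.3  0.4 -1.5]
jigT [ 642.73747744 -222.67347227   -6.26640908] [ 0.3  0.1 -0.8 -0.1 -0.3  0.3  0.6 -0.3]
```

```bash
python3 - <<'E'
import pickle,numpy as np
from u import *
S,T=[pickle.load(open(n+"0.pkl","rb")) for n in("scene","top")]
def box(a,b,z):return np.array([[a[1],b[1],z],[a[1],b[0],z],[a[0],b[0],z],[a[0],b[1],z]],float)
br=box((-30,30),(-48,48),41)
js=un([(580,58),(690,198),(580,248),(463,104)],250,245,4.7)[1:]
jt=un([(95,242),(331,240),(337,378),(100,385)],355,140,6)
# extra: stop top (z 24): back edge and front edges seen in top; scene stop top front corners
for nm,o in(("jig",[(S,br[1:],js),(T,br,jt)]),("jigS",[(S,br[1:],js)]),("jigT",[(T,br,jt)])):
    p,r=fit(o,[640,-225,0]);print(nm,p,r)
p=fit([(S,br[1:],js),(T,br,jt)],[640,-225,0])[0]
L=np.array([[55,48,24],[55,-48,24],[70,48,24],[70,-48,24],[30,48,41.],[-30,48,0],[-30,-48,0]])
print(((proj(S,place(p,L))-[250,245]+.5)*4.7).round(),((proj(T,place(p,L))-[355,140]+.5)*6).round())
E
```

```text
jig [ 6.42291326e+02 -2.24983808e+02  9.65936595e-03] [-0.  -1.6  0.3 -1.5 -0.9 -2.3  1.3  0.1  0.3  0.2  0.6  0.6  1.5 -0.3]
jigS [ 6.40115727e+02 -2.28984245e+02 -1.94855843e-04] [ 0.2  0.3  0.3  0.3 -0.7 -0.9]
jigT [ 6.42737477e+02 -2.22673472e+02  1.67762326e-02] [ 0.3  0.1 -0.8 -0.1 -0.3  0.3  0.6 -0.3]
[[600.  55.]
 [727. 194.]
 [625.  44.]
 [753. 182.]
 [563.  49.]
 [450. 149.]
 [569. 297.]] [[ 93. 196.]
 [319. 195.]
 [ 92. 162.]
 [317. 161.]
 [103. 243.]
 [ 90. 404.]
 [314. 402.]]
```

Jig is at about (642,-225), yaw 0.01. Bar is at (462.5,-244.5), yaw 0.24. First I'll raise the arm.

jog_arm(moves="0 0 -0.8 0 0 0 100;0 0 -0.8 0 0 0 100;0 0 -0.8 0 0 0 100;0 0 -0.8 0 0 0 100")

```text
time_s: 0.5
tcp_pos: [277.6, 563.0, 383.0]
ee_rot: [[-0.896, 0.443, 0.004], [0.443, 0.896, 0.01], [0.001, 0.011, -1.0]]
force: [0.2, 0.2, 0.1]
finger_gap: 88.5
grasp_force: 0.0
```

```bash
cat >go.py <<'E'
import sys,numpy as np
from rig import env
from scipy.spatial.transform import Rotation as R
def rot(yaw): # tool y at yaw (deg), z down
    y=np.array([np.cos(yaw),np.sin(yaw),0]);z=np.array([0,0,-1.]);return np.c_[np.cross(y,z),y,z]
s=env.get_state();P=np.array(s["tcp_pos"]);M=np.array(s["ee_rot"])
print("t",round(s["time_s"],2),"tcp",P.round(1),"yawY",np.degrees(np.arctan2(M[1,1],M[0,1])).round(2),"gap",round(s["finger_gap"],1),"F",np.round(s["force"],1),"g",round(s["grasp_force"],1))
for a in sys.argv[1:]:
    x=list(map(float,a.split(",")));W=rot(np.radians(x[3]))
    print((M.T@(np.array(x[:3])-P)/200).round(3),(R.from_matrix(M.T@W).as_rotvec()/(np.pi/4)).round(3))
    P,M=np.array(x[:3]),W
E
python3 go.py 420,430,370,28.7 530,260,370,-6.3 590,60,370,-41 560,-130,370,-76.25 433,-252,300,-76.25; python3 -c "
from rig import env;print(env.get_state()['joint_positions'])"
```

```text
t 0.5 tcp [277.6 563.  383. ] yawY 63.69 gap 88.5 F [0.2 0.2 0.1] g 0.0
[-0.933 -0.281  0.061] [ 0.013 -0.006  0.778]
[-1.01   0.074  0.   ] [0.    0.    0.778]
[-0.961  0.408  0.   ] [0.    0.    0.771]
[-0.815  0.51   0.   ] [0.    0.    0.783]
[-0.762  0.442  0.35 ] [0. 0. 0.]
[-1.07516419  0.54877303 -0.2071936   1.30826326  0.112586    1.2846112
 -0.17167251]
```

jog_arm(moves="-0.93 -0.28 0.06 0 0 0.78 100;-0.93 -0.28 0.06 0 0 0.78 100;-0.93 -0.28 0.06 0 0 0.78 100;-0.93 -0.28 0.06 0 0 0.78 100;-0.93 -0.28 0.06 0 0 0.78 100")

```text
time_s: 1.0
tcp_pos: [425.1, 420.3, 363.6]
ee_rot: [[-0.465, 0.885, 0.003], [0.885, 0.465, -0.006], [-0.007, -0.0, -1.0]]
force: [-0.3, 0.2, 0.6]
finger_gap: 88.2
grasp_force: 0.0
```

jog_arm(moves="-1 0.07 0 0 0 0.78 100;-1 0.07 0 0 0 0.78 100;-1 0.07 0 0 0 0.78 100;-1 0.07 0 0 0 0.78 100;-1 0.07 0 0 0 0.78 100")

```text
time_s: 1.5
tcp_pos: [530.7, 250.1, 364.3]
ee_rot: [[0.128, 0.992, 0.002], [0.992, -0.128, -0.006], [-0.006, 0.003, -1.0]]
force: [0.1, -0.3, -0.8]
finger_gap: 88.0
grasp_force: 0.0
```

```bash
python3 go.py 590,60,370,-41 560,-130,370,-76.25 433,-252,300,-76.25; python3 -c "
from rig import env;print(env.get_state()['joint_positions'])"
```

```text
t 1.5 tcp [530.7 250.1 364.3] yawY -7.37 gap 88.0 F [ 0.1 -0.3 -0.8] g 0.0
[-0.905  0.416 -0.022] [0.006 0.006 0.747]
[-0.815  0.51   0.   ] [0.    0.    0.783]
[-0.762  0.442  0.35 ] [0. 0. 0.]
[-0.61006496  0.49595139  0.14932933  1.47344781 -0.0693647   1.17869298
 -0.58057851]
```

jog_arm(moves="-0.9 0.42 -0.02 0 0 0.75 100;-0.9 0.42 -0.02 0 0 0.75 100;-0.9 0.42 -0.02 0 0 0.75 100;-0.9 0.42 -0.02 0 0 0.75 100;-0.9 0.42 -0.02 0 0 0.75 100")

```text
time_s: 2.0
tcp_pos: [591.0, 61.9, 368.4]
ee_rot: [[0.656, 0.755, 0.001], [0.755, -0.656, -0.006], [-0.004, 0.005, -1.0]]
force: [-0.5, -0.4, -0.1]
finger_gap: 88.3
grasp_force: 0.0
```

jog_arm(moves="-0.81 0.51 0 0 0 0.78 100;-0.81 0.51 0 0 0 0.78 100;-0.81 0.51 0 0 0 0.78 100;-0.81 0.51 0 0 0 0.78 100;-0.81 0.51 0 0 0 0.78 100")

```text
time_s: 2.5
tcp_pos: [561.0, -125.5, 368.7]
ee_rot: [[0.97, 0.242, -0.002], [0.242, -0.97, -0.004], [-0.003, 0.004, -1.0]]
force: [-0.6, 0.0, 1.2]
finger_gap: 88.0
grasp_force: 0.0
```

```bash
python3 go.py 433,-252,280,-76.25 433,-252,80,-76.25; python3 -c "
from rig import env;print(env.get_state()['joint_positions'])"
```

```text
t 2.5 tcp [ 561.  -125.5  368.7] yawY -76.01 gap 88.0 F [-0.6  0.   1.2] g 0.0
[-0.773  0.457  0.447] [0.005 0.003 0.005]
[0. 0. 1.] [0. 0. 0.]
[-0.15074863  0.50680814  0.49713579  1.51153074 -0.24726328  1.18709563
 -0.94021038]
```

jog_arm(moves="-0.77 0.46 0.1 0 0 0 100;-0.77 0.46 0.1 0 0 0 100;-0.77 0.46 0.1 0 0 0 100;-0.77 0.46 0.45 0 0 0 100;-0.77 0.46 0.45 0 0 0 100")

```text
time_s: 3.0
tcp_pos: [435.5, -246.2, 276.8]
ee_rot: [[0.967, 0.254, -0.002], [0.254, -0.967, 0.002], [-0.001, -0.002, -1.0]]
force: [0.6, 0.7, -0.3]
finger_gap: 88.2
grasp_force: 0.0
```

jog_arm(moves="0 0 1 0 0 0 100;0 0 1 0 0 0 100;0 0 1 0 0 0 100;0 0 1 0 0 0 100;0 0 1 0 0 0 100")

```text
time_s: 3.5
tcp_pos: [434.1, -242.3, 72.7]
ee_rot: [[0.966, 0.257, -0.012], [0.257, -0.966, 0.008], [-0.009, -0.011, -1.0]]
force: [-1.5, 0.9, 1.4]
finger_gap: 88.1
grasp_force: 0.0
```

```bash
python3 go.py 433,-252,40,-76.25 433,-252,3,-76.25; python3 - <<'E'
from rig import imaging,env
import cv2,numpy as np
print(env.get_state()["joint_positions"])
a=imaging.get_image("scene")["frame"][:,:,::-1][190:390,230:430]
cv2.imwrite("pics/g1.png",cv2.resize(a,None,fx=3,fy=3,interpolation=cv2.INTER_CUBIC))
E
```

```text
t 3.5 tcp [ 434.1 -242.3   72.7] yawY -75.12 gap 88.1 F [-1.5  0.9  1.4] g 0.0
[-0.016  0.047  0.163] [-0.014  0.012  0.025]
[0.    0.    0.185] [0. 0. 0.]
[ 0.2862032   0.79337399  0.21971453  2.06184147 -0.47938575  0.34951226
 -0.41285775]
```

View pics/g1.png

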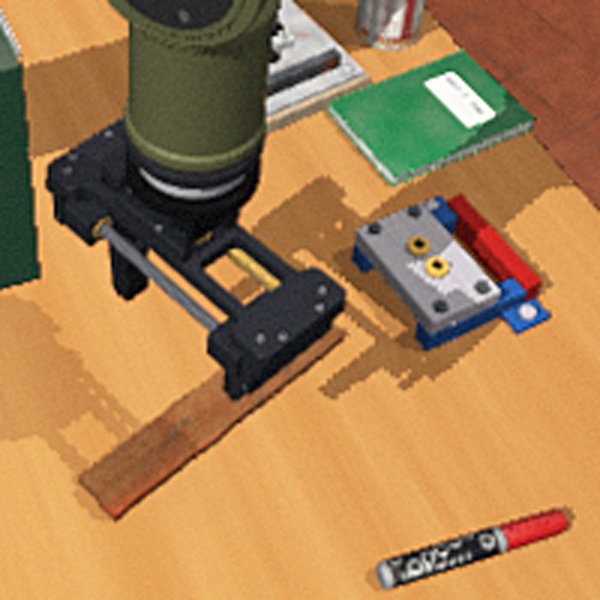

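The gripper straddles the bar, with its right finger at crop (237,390). The TCP is still 10 mm to the left of the target, so I'll correct that and descend.

jog_arm(moves="-0.016 0.047 0.16 -0.014 0.012 0.025 100;-0.016 0.047 0.16 -0.014 0.012 0.025 100;-0.016 0.047 0.16 -0.014 0.012 0.025 100")

```text
time_s: 3.85
tcp_pos: [438.0, -256.8, 49.0]
ee_rot: [[0.972, 0.235, 0.014], [0.235, -0.972, -0.009], [0.012, 0.012, -1.0]]
force: [-0.2, -0.4, 0.7]
finger_gap: 88.1
grasp_force: 0.0
```

```bash
python3 go.py 433,-250,4,-76.25
```

```text
t 3.85 tcp [ 438.  -256.8   49. ] yawY -76.41 gap 88.1 F [-0.2 -0.4  0.7] g 0.0
[-0.019 -0.042  0.225] [ 0.015 -0.015 -0.003]
```

jog_arm(moves="0 0 0 0 0 0 100;0 0 0 0 0 0 100")

```text
time_s: 4.05
tcp_pos: [438.1, -256.8, 48.6]
ee_rot: [[0.972, 0.235, 0.015], [0.235, -0.972, -0.009], [0.012, 0.013, -1.0]]
force: [-0.2, 0.1, 0.1]
finger_gap: 88.0
grasp_force: 0.0
```

```bash
python3 go.py 433,-251,4,-76.25
```

```text
t 4.05 tcp [ 438.1 -256.8   48.6] yawY -76.4 gap 88.0 F [-0.2  0.1  0.1] g 0.0
[-0.02  -0.037  0.222] [ 0.016 -0.015 -0.003]
```

jog_arm(moves="-0.02 -0.037 0.12 0.016 -0.015 0 100;-0.02 -0.037 0.17 0.016 -0.015 0 100;-0.02 -0.037 0.2 0.016 -0.015 0 100;-0.02 -0.037 0.22 0.016 -0.015 0 100;-0.02 -0.037 0.22 0.016 -0.015 0 100")

```text
time_s: 4.55
tcp_pos: [431.7, -251.1, 2.5]
ee_rot: [[0.972, 0.234, -0.003], [0.234, -0.972, 0.001], [-0.002, -0.002, -1.0]]
force: [0.0, -0.4, 0.4]
finger_gap: 88.1
grasp_force: 0.0
```

jog_arm(moves="0 0 0 0 0 0 30;0 0 0 0 0 0 30;0 0 0 0 0 0 30;0 0 0 0 0 0 30;0 0 0 0 0 0 30")

```text
time_s: 5.05
tcp_pos: [431.8, -251.0, 2.7]
ee_rot: [[0.972, 0.234, -0.002], [0.234, -0.972, 0.001], [-0.002, -0.002, -1.0]]
force: [0.8, -0.1, -0.1]
finger_gap: 49.9
grasp_force: 0.0
```

```bash
python3 go.py 433,-251,4,-76.25
```

```text
t 5.05 tcp [ 431.8 -251.     2.7] yawY -76.46 gap 49.9 F [ 0.8 -0.1 -0.1] g 0.0
[ 0.006  0.002 -0.007] [-0.002  0.003 -0.005]
```

jog_arm(moves="0 0 0 0 0 0 20;0 0 0 0 0 0 20;0 0 0 0 0 0 20;0 0 0 0 0 0 20;0 0 0 0 0 0 20")

```text
time_s: 5.55
tcp_pos: [431.6, -250.9, 2.6]
ee_rot: [[0.972, 0.234, -0.003], [0.234, -0.972, 0.001], [-0.002, -0.002, -1.0]]
force: [0.6, 0.4, 0.6]
finger_gap: 17.8
grasp_force: 0.0
```

```bash
python3 - <<'E'
from rig import imaging,env
import cv2,numpy as np
f=lambda n,r,c,h,w,s:cv2.resize(imaging.get_image(n)["frame"][:,:,::-1][r:r+h,c:c+w],None,fx=s,fy=s,interpolation=cv2.INTER_CUBIC)
cv2.imwrite("pics/g2.png",np.hstack([f("scene",230,240,150,100,4),f("top",165,355,150,100,4)]))
E
python3 go.py
```

```text
t 5.65 tcp [ 431.6 -250.9    2.6] yawY -76.46 gap 17.8 F [ 0.2 -0.9 -0.8] g 0.0
```

View pics/g2.png

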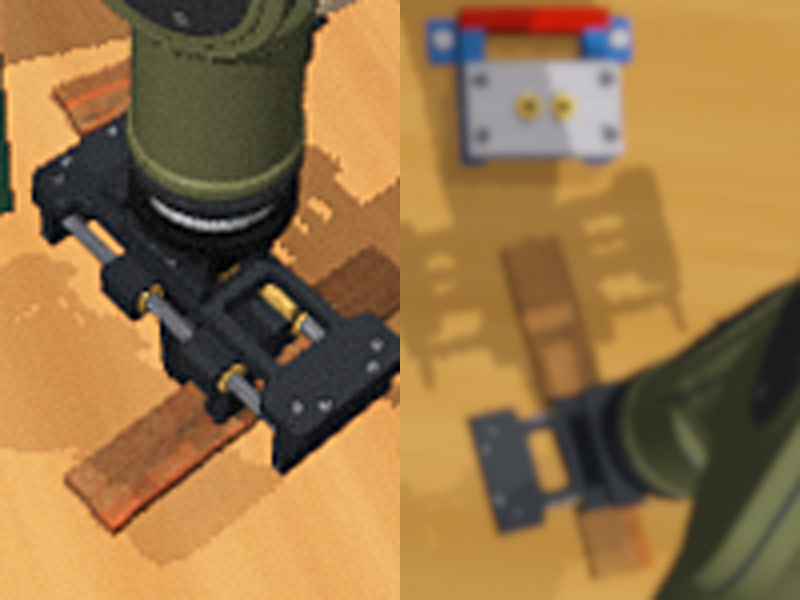

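Gap 17.8 mm is narrower than the bar, and there is no grip force, so the fingers don't hold it. I'll compare where the fingertips should project with what the picture shows.

```bash
python3 - <<'E'
from rig import imaging,env
import cv2,numpy as np
from u import *
S=imaging.get_image("scene");s=env.get_state();P=np.array(s["tcp_pos"]);M=np.array(s["ee_rot"])
im=cv2.resize(S["frame"][:,:,::-1][270:370,240:350],None,fx=7,fy=6,interpolation=cv2.INTER_CUBIC)
im=cv2.resize(S["frame"][:,:,::-1][275:365,245:345],None,fx=6.5,fy=6.5,interpolation=cv2.INTER_CUBIC)
q=lambda W:((proj(S,W)-[245,275]+.5)*6.5)
def poly(W,c):
    cv2.polylines(im,[q(W).round().astype(int).reshape(-1,1,2)],True,c,1,cv2.LINE_AA)
h=s["finger_gap"]/2
for sg in(1,-1):   # inner pad faces, tip to 38 mm up
    poly(np.array([P+M@[x,sg*h,z] for x,z in((-9,0),(9,0),(9,-38),(-9,-38))]),(0,255,255))
p=[462.5,-244.4,.24]
for z,c in((8.,(0,255,0)),(0.,(255,255,0))):
    poly(place(p,np.array([[107.5,19.5,z],[107.5,-19.5,z],[-107.5,-19.5,z],[-107.5,19.5,z]])),c)
cv2.imwrite("pics/g3.png",im)
E
```

```text
(no output)
```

View pics/g3.png

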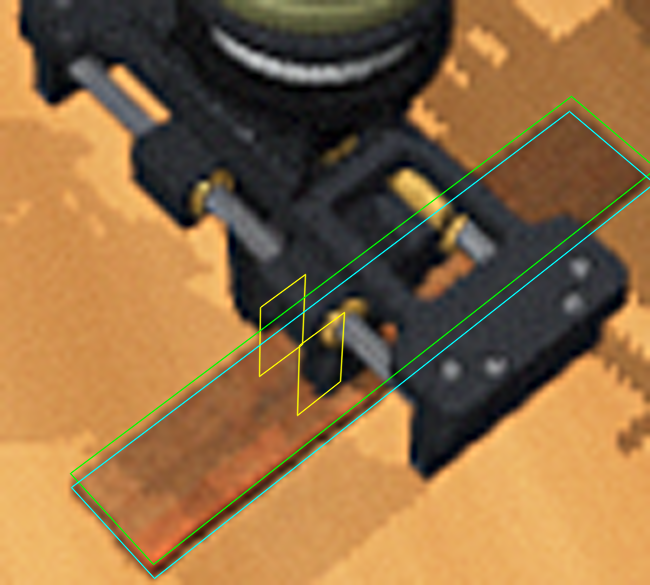

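The real fingertips look higher in the picture than the predicted yellow outlines, so they have closed above the bar. I'll open, then descend step by step watching the force.

jog_arm(moves="0 0 -0.02 0 0 0 100;0 0 -0.02 0 0 0 100;0 0 -0.02 0 0 0 100;0 0 -0.02 0 0 0 100;0 0 -0.02 0 0 0 100")

```text
time_s: 6.2
tcp_pos: [431.7, -250.9, 6.5]
ee_rot: [[0.972, 0.234, -0.003], [0.234, -0.972, 0.001], [-0.002, -0.002, -1.0]]
force: [-0.3, -0.1, -0.3]
finger_gap: 55.4
grasp_force: 0.0
```

jog_arm(moves="0 0 0.01 0 0 0 100;0 0 0.02 0 0 0 100;0 0 0.02 0 0 0 100;0 0 0.03 0 0 0 100;0 0 0.03 0 0 0 100")

```text
time_s: 6.7
tcp_pos: [431.5, -250.9, 0.3]
ee_rot: [[0.972, 0.234, -0.003], [0.234, -0.972, 0.001], [-0.002, -0.002, -1.0]]
force: [-1.1, 0.1, -0.4]
finger_gap: 88.1
grasp_force: 0.0
```

jog_arm(moves="0 0 0.01 0 0 0 100;0 0 0.01 0 0 0 100;0 0 0.02 0 0 0 100;0 0 0.02 0 0 0 100")

```text
time_s: 7.1
tcp_pos: [431.5, -250.8, -3.6]
ee_rot: [[0.972, 0.234, -0.003], [0.234, -0.972, 0.001], [-0.002, -0.002, -1.0]]
force: [-0.7, 0.3, 0.1]
finger_gap: 88.0
grasp_force: 0.0
```

jog_arm(moves="0 0 0.01 0 0 0 100;0 0 0.01 0 0 0 100")

```text
time_s: 7.3
tcp_pos: [431.6, -250.9, -5.6]
ee_rot: [[0.972, 0.234, -0.003], [0.234, -0.972, 0.001], [-0.002, -0.002, -1.0]]
force: [0.1, 1.5, 0.4]
finger_gap: 88.0
grasp_force: 0.0
```

jog_arm(moves="0 0 0.01 0 0 0 100;0 0 0.01 0 0 0 100")

```text
time_s: 7.5
tcp_pos: [431.6, -250.8, -7.6]
ee_rot: [[0.972, 0.234, -0.003], [0.234, -0.972, 0.001], [-0.002, -0.002, -1.0]]
force: [0.6, 0.7, -0.1]
finger_gap: 87.9
grasp_force: 0.0
```

The measured z is offset: -7.6 mm and still no contact. I'll keep feeling for the table.

jog_arm(moves="0 0 0.01 0 0 0 100;0 0 0.01 0 0 0 100")

```text
time_s: 7.7
tcp_pos: [431.6, -250.9, -9.6]
ee_rot: [[0.972, 0.234, -0.003], [0.234, -0.972, 0.001], [-0.002, -0.002, -1.0]]
force: [-0.3, -0.5, -0.5]
finger_gap: 88.3
grasp_force: 0.0
```

jog_arm(moves="0 0 0.01 0 0 0 100;0 0 0.01 0 0 0 100")

```text
time_s: 7.9
tcp_pos: [431.5, -250.9, -11.6]
ee_rot: [[0.972, 0.234, -0.003], [0.234, -0.972, 0.001], [-0.002, -0.002, -1.0]]
force: [0.0, 0.5, 0.5]
finger_gap: 88.1
grasp_force: 0.0
```

jog_arm(moves="0 0 0.01 0 0 0 100;0 0 0.01 0 0 0 100")

```text
time_s: 8.1
tcp_pos: [431.5, -250.9, -13.6]
ee_rot: [[0.972, 0.234, -0.003], [0.234, -0.972, 0.001], [-0.002, -0.002, -1.0]]
force: [0.5, 0.2, -1.2]
finger_gap: 88.2
grasp_force: 0.0
```

jog_arm(moves="0 0 0.01 0 0 0 100;0 0 0.01 0 0 0 100")

```text
time_s: 8.3
tcp_pos: [431.6, -250.8, -15.6]
ee_rot: [[0.972, 0.234, -0.003], [0.234, -0.972, 0.001], [-0.002, -0.002, -1.0]]
force: [-0.8, 0.2, -0.3]
finger_gap: 88.1
grasp_force: 0.0
```

jog_arm(moves="0 0 0.01 0 0 0 100;0 0 0.01 0 0 0 100")

```text
time_s: 8.5
tcp_pos: [431.5, -250.8, -17.6]
ee_rot: [[0.972, 0.234, -0.003], [0.234, -0.972, 0.001], [-0.002, -0.002, -1.0]]
force: [0.8, 0.1, -0.0]
finger_gap: 88.2
grasp_force: 0.0
```

```bash
python3 go.py; python3 - <<'E'
from rig import imaging,env
import cv2,numpy as np
from u import *
S=imaging.get_image("scene");s=env.get_state();P=np.array(s["tcp_pos"]);M=np.array(s["ee_rot"])
im=cv2.resize(S["frame"][:,:,::-1][255:365,225:345],None,fx=5.4,fy=5.4,interpolation=cv2.INTER_CUBIC)
h=s["finger_gap"]/2
for sg in(1,-1):
    W=np.array([P+[0,0,17]+M@[x,sg*h,z] for x,z in((-9,0),(9,0),(9,-38),(-9,-38))])
    cv2.polylines(im,[((proj(S,W)-[225,255]+.5)*5.4).round().astype(int).reshape(-1,1,2)],True,(0,255,255),1)
cv2.imwrite("pics/g4.png",im)
E
```

```text
t 8.5 tcp [ 431.5 -250.8  -17.6] yawY -76.46 gap 88.2 F [ 0.8  0.1 -0. ] g 0.0
```

View pics/g4.png

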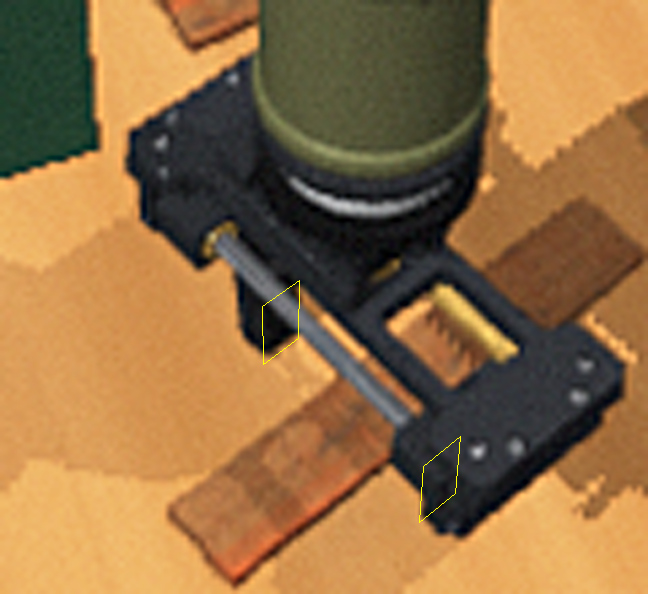

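With a +17 mm z offset the outline meets the left fingertip at (262,360), so the tips are just above the table. I'll close.

jog_arm(moves="0 0 0 0 0 0 20;0 0 0 0 0 0 20;0 0 0 0 0 0 20;0 0 0 0 0 0 20;0 0 0 0 0 0 20")

```text
time_s: 9.05
tcp_pos: [431.7, -250.9, -17.4]
ee_rot: [[0.972, 0.234, -0.002], [0.234, -0.972, 0.001], [-0.002, -0.002, -1.0]]
force: [0.7, 0.1, -1.0]
finger_gap: 50.3
grasp_force: 0.0
```

jog_arm(moves="0 0 0 0 0 0 20;0 0 0 0 0 0 20;0 0 0 0 0 0 20")

```text
time_s: 9.35
tcp_pos: [431.8, -251.3, -17.4]
ee_rot: [[0.972, 0.234, -0.002], [0.234, -0.972, 0.0], [-0.002, -0.001, -1.0]]
force: [-0.0, -1.0, -0.9]
finger_gap: 37.7
grasp_force: 30.0
```

Gripped at 37.7 mm with 30 N. Now I'll align the bar with the jig in front of its mouth.

```bash
python3 go.py 438.5,-226.7,-15.5,-89.5
```

```text
t 9.35 tcp [ 431.8 -251.3  -17.4] yawY -76.48 gap 37.7 F [-0.  -1.  -0.9] g 30.0
[ 0.062 -0.112 -0.01 ] [-0.001  0.003  0.289]
```

jog_arm(moves="0.015 -0.03 -0.01 0 0 0.07 20;0.03 -0.06 -0.01 0 0 0.15 20;0.045 -0.09 -0.01 0 0 0.22 20;0.062 -0.112 -0.01 0 0 0.289 20;0.062 -0.112 -0.01 0 0 0.289 20")

```text
time_s: 9.85
tcp_pos: [438.3, -224.7, -15.8]
ee_rot: [[1.0, 0.011, -0.004], [0.011, -1.0, 0.003], [-0.004, -0.003, -1.0]]
force: [0.0, -0.4, -3.7]
finger_gap: 38.0
grasp_force: 30.0
```

jog_arm(moves="0 0 0 0 0 0 20")

```text
time_s: 9.95
tcp_pos: [438.2, -225.9, -15.7]
ee_rot: [[1.0, 0.011, -0.003], [0.011, -1.0, 0.002], [-0.003, -0.002, -1.0]]
force: [0.4, 0.7, -4.6]
finger_gap: 38.1
grasp_force: 30.0
```

```bash
python3 go.py 438.5,-226.7,-15.5,-89.5; python3 - <<'E'
from rig import imaging,env
import cv2,numpy as np,pickle
from u import *
T=imaging.get_image("top");S=imaging.get_image("scene");pickle.dump((S,T),open("c.pkl","wb"))
f=lambda d,r,c,h,w,s:cv2.resize(d["frame"][:,:,::-1][r:r+h,c:c+w],None,fx=s,fy=s,interpolation=cv2.INTER_CUBIC)
cv2.imwrite("pics/a1.png",np.hstack([f(T,165,355,100,66,6),f(S,250,320,100,67,6)]))
E
```

```text
t 9.95 tcp [ 438.2 -225.9  -15.7] yawY -89.35 gap 38.1 F [ 0.4  0.7 -4.6] g 30.0
[ 0.001  0.004 -0.001] [-0.002  0.004  0.003]
```

View pics/a1.png

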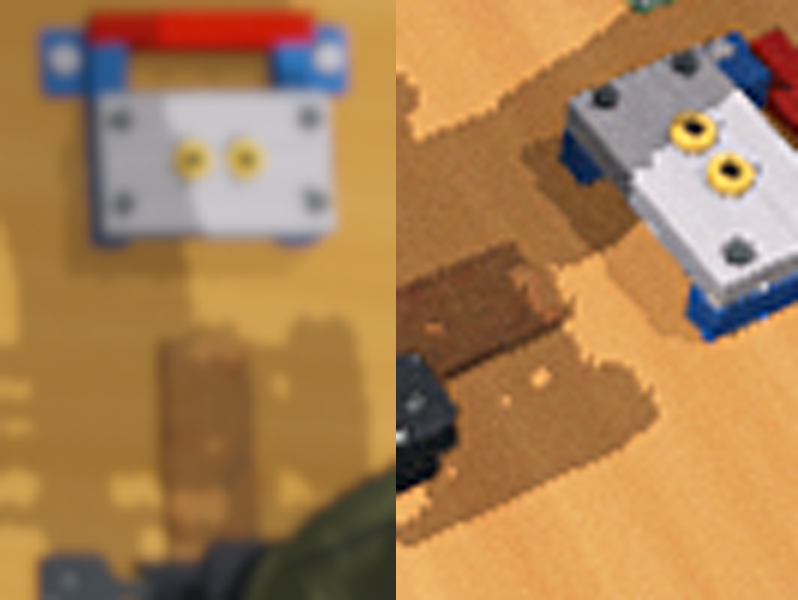

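The bar's end (top crop centre 205) lines up with the channel (centre about 203), and it is barely off the table. I'll insert it.

jog_arm(moves="0.1 0 0 0 0 0 20;0.2 0 0 0 0 0 20;0.3 0 0 0 0 0 20;0.4 0 0 0 0 0 20;0.5 0 0 0 0 0 20")

```text
time_s: 10.55
tcp_pos: [538.3, -225.5, -15.8]
ee_rot: [[1.0, 0.009, -0.004], [0.009, -1.0, 0.001], [-0.004, -0.001, -1.0]]
force: [-0.6, -0.3, -4.7]
finger_gap: 37.8
grasp_force: 30.0
```

jog_arm(moves="0.015 0 0 0 0 0 20;0.03 0 0 0 0 0 20;0.03 0 0 0 0 0 20")

```text
time_s: 10.85
tcp_pos: [543.3, -225.3, -15.9]
ee_rot: [[1.0, 0.009, -0.004], [0.009, -1.0, 0.002], [-0.004, -0.002, -1.0]]
force: [0.4, 0.2, -3.7]
finger_gap: 38.2
grasp_force: 30.0
```

```bash
python3 go.py 557.5,-225,-15.5,-89.5
```

```text
t 10.85 tcp [ 543.3 -225.3  -15.9] yawY -89.49 gap 38.2 F [ 0.4  0.2 -3.7] g 30.0
[ 0.071 -0.001 -0.002] [-0.002  0.005  0.   ]
```

jog_arm(moves="0.01 0 0 0 0 0 20;0.02 0 0 0 0 0 20;0.03 0 0 0 0 0 20;0.04 0 0 0 0 0 20")

```text
time_s: 11.25
tcp_pos: [552.2, -225.3, -15.7]
ee_rot: [[1.0, 0.009, -0.003], [0.009, -1.0, 0.001], [-0.003, -0.001, -1.0]]
force: [0.6, 1.5, -4.6]
finger_gap: 38.0
grasp_force: 30.0
```

jog_arm(moves="0.01 0 0 0 0 0 20;0.01 0 0 0 0 0 20")

```text
time_s: 11.45
tcp_pos: [555.1, -225.2, -15.7]
ee_rot: [[1.0, 0.01, -0.002], [0.01, -1.0, 0.001], [-0.002, -0.001, -1.0]]
force: [0.2, 0.8, -3.7]
finger_gap: 37.9
grasp_force: 30.0
```

jog_arm(moves="0.01 0 0 0 0 0 20;0.01 0 0 0 0 0 20")

```text
time_s: 11.65
tcp_pos: [556.8, -225.1, -15.7]
ee_rot: [[1.0, 0.01, -0.002], [0.01, -1.0, 0.001], [-0.002, -0.001, -1.0]]
force: [0.3, 0.5, -4.1]
finger_gap: 38.1
grasp_force: 30.0
```

jog_arm(moves="0.008 0 0 0 0 0 20;0.008 0 0 0 0 0 20")

```text
time_s: 11.85
tcp_pos: [558.3, -225.1, -15.7]
ee_rot: [[1.0, 0.009, -0.002], [0.009, -1.0, 0.001], [-0.002, -0.001, -1.0]]
force: [-0.4, -0.9, -3.5]
finger_gap: 38.4
grasp_force: 30.0
```

jog_arm(moves="0.008 0 0 0 0 0 20;0.008 0 0 0 0 0 20")

```text
time_s: 12.05
tcp_pos: [559.9, -225.1, -15.7]
ee_rot: [[1.0, 0.009, -0.002], [0.009, -1.0, 0.001], [-0.002, -0.001, -1.0]]
force: [-1.4, 0.3, -4.9]
finger_gap: 38.0
grasp_force: 30.0
```

jog_arm(moves="0.008 0 0 0 0 0 20;0.008 0 0 0 0 0 20")

```text
time_s: 12.25
tcp_pos: [561.5, -225.1, -15.7]
ee_rot: [[1.0, 0.009, -0.002], [0.01, -1.0, 0.001], [-0.002, -0.001, -1.0]]
force: [-0.7, 0.1, -3.9]
finger_gap: 38.0
grasp_force: 30.0
```

jog_arm(moves="0.005 0 0 0 0 0 20;0.005 0 0 0 0 0 20")

```text
time_s: 12.45
tcp_pos: [561.8, -225.1, -15.9]
ee_rot: [[1.0, 0.009, -0.003], [0.009, -1.0, 0.001], [-0.003, -0.001, -1.0]]
force: [-1.3, -0.4, -4.0]
finger_gap: 38.1
grasp_force: 30.0
```

jog_arm(moves="0.008 0 0 0 0 0 20;0.008 0 0 0 0 0 20")

```text
time_s: 12.65
tcp_pos: [561.8, -225.0, -16.2]
ee_rot: [[1.0, 0.009, -0.006], [0.009, -1.0, 0.002], [-0.006, -0.002, -1.0]]
force: [-4.4, -0.4, -3.8]
finger_gap: 38.2
grasp_force: 30.0
```

jog_arm(moves="0.008 0 0 0 0 0 20;0.008 0 0 0 0 0 20")

```text
time_s: 12.85
tcp_pos: [561.8, -225.0, -16.5]
ee_rot: [[1.0, 0.008, -0.009], [0.008, -1.0, 0.002], [-0.009, -0.003, -1.0]]
force: [-7.4, -0.6, -2.5]
finger_gap: 38.0
grasp_force: 30.0
```

The bar is on the stop: force is rising and the TCP has stopped at 561.8. I'll ease the push, lower it to the table and release.

jog_arm(moves="-0.016 0 0.005 0 0 0 20;-0.016 0 0.009 0 0 0 20;-0.016 0 0.009 0 0 0 20")

```text
time_s: 13.15
tcp_pos: [561.8, -225.1, -17.3]
ee_rot: [[1.0, 0.009, -0.003], [0.009, -1.0, 0.001], [-0.003, -0.001, -1.0]]
force: [-5.7, 0.9, -1.6]
finger_gap: 38.0
grasp_force: 30.0
```

jog_arm(moves="0 0 0 0 0 0 70;0 0 0 0 0 0 70;0 0 0 0 0 0 70;0 0 0 0 0 0 70;0 0 0 0 0 0 70")

```text
time_s: 13.65
tcp_pos: [562.8, -225.1, -17.3]
ee_rot: [[1.0, 0.01, -0.002], [0.01, -1.0, 0.001], [-0.002, -0.001, -1.0]]
force: [-0.4, -0.1, -0.5]
finger_gap: 62.1
grasp_force: 0.0
```

Released. Retreating straight up, then back away for a clear view.

jog_arm(moves="0 0 -0.2 0 0 0 70;0 0 -0.4 0 0 0 70;0 0 -0.6 0 0 0 70;0 0 -0.8 0 0 0 70;0 0 -1 0 0 0 70")

```text
time_s: 14.15
tcp_pos: [562.6, -225.2, 184.2]
ee_rot: [[1.0, 0.009, -0.002], [0.009, -1.0, 0.001], [-0.002, -0.001, -1.0]]
force: [1.6, -0.8, -0.2]
finger_gap: 61.7
grasp_force: 0.0
```

jog_arm(moves="0 -1 -0.5 0 0 0 70;0 -1 -0.5 0 0 0 70;0 -1 -0.5 0 0 0 70;0 -1 -0.5 0 0 0 70;0 -1 -0.5 0 0 0 70")

```text
time_s: 14.65
tcp_pos: [561.9, -20.2, 284.2]
ee_rot: [[1.0, 0.015, -0.0], [0.015, -1.0, 0.004], [-0.0, -0.004, -1.0]]
force: [0.8, -0.4, 0.4]
finger_gap: 61.5
grasp_force: 0.0
```

```bash
python3 go.py; python3 - <<'E'
from rig import imaging,env
import cv2,numpy as np,pickle
T=imaging.get_image("top");S=imaging.get_image("scene");pickle.dump((S,T),open("f.pkl","wb"))
f=lambda d,r,c,h,w,s:cv2.resize(d["frame"][:,:,::-1][r:r+h,c:c+w],None,fx=s,fy=s,interpolation=cv2.INTER_CUBIC)
cv2.imwrite("pics/f1.png",np.hstack([f(T,160,360,100,60,6),f(S,240,300,120,146,5)[:600]][:2]))if 0 else None
cv2.imwrite("pics/f1.png",np.hstack([f(T,160,360,100,60,5),f(S,250,320,100,98,5)]))
E
```

```text
t 14.65 tcp [561.9 -20.2 284.2] yawY -89.13 gap 61.5 F [ 0.8 -0.4  0.4] g 0.0
```

View pics/f1.png

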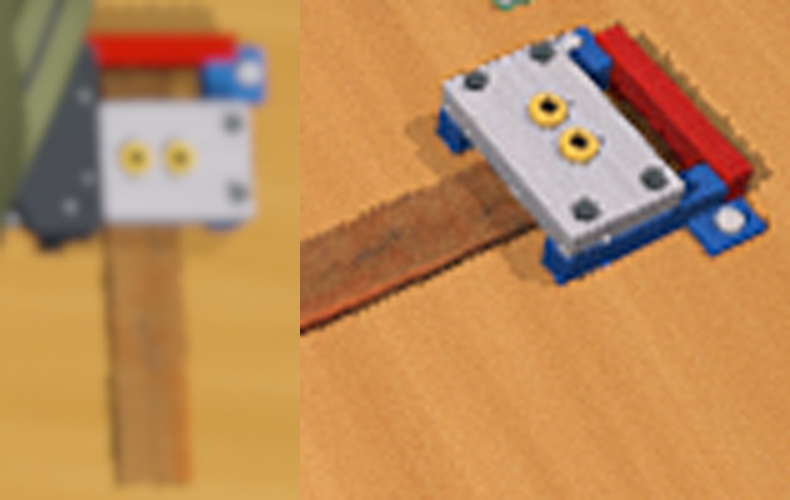

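The bar lies under the bridge and reaches the red stop (top crop (145,70)). One numeric check of its tail against the ideal pose:

```bash
python3 - <<'E'
import pickle,numpy as np
from u import *
S,T=pickle.load(open("f.pkl","rb"))
L=np.array([[-107.5,19.5,8],[-107.5,-19.5,8],[-5,19.5,8],[-5,-19.5,8.]])
for p in([593,-225,.01],[593,-225,.04],[589.5,-225,.01]):print(p,((proj(T,place(p,L))-[360,160]+.5)*5).round().tolist())
E
```

```text
[593, -225, 0.01] [[120.0, 480.0], [197.0, 480.0], [110.0, 280.0], [187.0, 279.0]]
[593, -225, 0.04] [[126.0, 481.0], [204.0, 479.0], [111.0, 281.0], [187.0, 278.0]]
[589.5, -225, 0.01] [[120.0, 487.0], [198.0, 487.0], [111.0, 286.0], [187.0, 286.0]]
```

```bash
python3 -c "
from rig import env;print(env.close_job())"
```

```text
the job is handed in; nothing more can be done
None
```

The long bar lies flat and straight in the jig, under the bridge with its end against the red stop; I handed the job in at about 14.7 s, with the arm clear and the short bar never touched.

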